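# Return a setting block to its place in a tight row

### The arm

A 6-joint arm with a two-finger parallel gripper is mounted at the origin on the work surface. World frame = base frame: x ahead of the robot, y to its left, z up, the work surface at z = 0. Lengths are in mm, angles in rad, forces in N, time in s.
With the tool pointing down it reaches from about 275 to 750 mm from the base axis. Payload 10.2 kg.
Tool frame: the origin (TCP) lies between the finger pads; the fingertips stand 17 mm ahead of it and the grasp point (between the pads) lies 2 mm behind it; y points along the fingers, x is the direction in which the jaws open and shut, and the axes are right-handed (so a half turn about y gives the same grasp; the last joint's range is limited). The gripper opens to 85 mm and grips with 20 to 120 N. Pads are 22 mm wide; open, the fingers measure 114 mm over their backs; the gripper's body (76 mm by 85 mm) begins 54 mm behind the grasp point. The pads swing forward as they close: fully open they stand 13 mm farther back than shut.
Start: joints at [-0.223, 0.313, 1.498, -0, 1.331, -0.223], TCP at [525.006, -0.014, 248.294] pointing down, gripper open.
Joint ranges: [-2.94, 2.94], [-0.97, 2.17], [0.19, 2.56], [-1.23, 4.37], [0.02, 3.11], [-2.88, 2.88]. Speed limits (rad/s): [2.39, 2.39, 3.01, 3.14, 3.14, 3.14].

### API

Orientations are given as a unit quaternion [w, x, y, z].
In Python, from rig import ctrl gives the robot as it stands.
- The arm moves only by the tool jog_arm, never from a script. Its argument "targets" is a list of rows, each an object with "offset": the shift along the tool's x, y, z in m, a list of three; "yaw": the turn about the tool's y in rad. In form: [{"offset": [dx, dy, dz], "yaw": yaw}, ...]. A call has 1 to 12 rows; each row is the pose to reach, as a shift and turn from the pose measured when the call began, along the tool's axes at that moment; what a row does not reach only later rows make up. A row lasts 1/12 s, in which the tool goes at most 41.7 mm and 7.16 degrees, less where a joint would pass 70% of its speed; a pose out of reach is approached as far as the arm can. A call with a gripper value outside its range is refused whole. "fingers" is the finger opening in m, from 0 to 0.0854, set as the call begins (left out, the last holds). The fingers move at their own pace and stop on an object; "grip_force" is the grip in N (left out, the last holds). Time passes only in rows, so rows that repeat a pose let the fingers close. It gives the time, the measured TCP pose, the force and the opening at its end, in the units of the state.
- ctrl.sense(): the state, without advancing time (a new reading comes with each control period).
- ctrl.capture(name): name is "scene" or "side" or "wrist"; returns a dict with "img" (480x640x3 uint8, red, green, blue), "intrinsics" (3x3 intrinsics, pixels), "T" (4x4, takes a point from camera to world coordinates); the wrist camera has in their place "mount" (4x4, takes a point from camera to tool coordinates, whose origin is the TCP and whose axes are the tool frame's). Camera axes: x right, y up, looking along -z (the intrinsics and any distortion apply to the point x, -y, -z); pixel columns grow to the right and rows downward; lengths in mm; the calibration is good to about 2 mm. A picture is of the moment at which its call begins: read the wrist's pose just before it. There is no depth.
- ctrl.finish_job(): hands the job in, once; it reports no verdict.
Trained networks look in the newest picture that a camera, given by its name, has taken for a name from the list of things; names that differ only in an ending like _2 or _b are one class to them, and where a whole thing is asked for, a point or a joint stands for the part that bears it (a point fixed in the world has none). Each returns a list of dicts, best first, with "score" (0 to 1); they miss things now and then, are a little off and sometimes report something else, mostly with a low value. They report only what shows in the picture. A call takes as long as a camera call. They do not tell look-alikes from the thing itself.
- ctrl.boxes_of(camera, target): "box" ([left, top, right, bottom] in pixels, round what is visible of it).
- ctrl.regions_of(camera, target): "region" (480x640 bool, what is visible of it) and "box" ([left, top, right, bottom] in pixels, round what is visible of it).
The state is a dict: "time_s": time; "joints": joint angles; "dq": joint speeds; "tau": joint torques, N m; "eef_pos": TCP position; "ee_rot": TCP orientation; "force": force on the tool from outside, world axes, zero at the start; "wrist_torque": the same for the moment, N m; "grip_width": opening from 0.0 (shut) to 1.0 (fully open).
Only numpy, scipy, OpenCV 4.12 (cv2) and the standard library are available. Lean on these libraries where they do the work, as an engineer would, in place of code of your own. Each camera call takes 0.05 s, during which the arm holds its last target.

### The job

Put the loose aluminium setting block back into the row in the steel rack, in its place by height: standing upright and fully down on the rack floor between the next lower and the next higher block. The row is closed up, so first slide the blocks apart, both ways, up to the end stops to open the gap; do it gently, without ramming the stops or forcing the block in, keep the other blocks standing in the rack, and leave the other things on the bench alone.

Things in the scene. Friction and masses are not known exactly. Their poses are not given: they have to be found in the camera images.
- rack: Fixed sheet-steel channel on the bench, 60 (own x) x 270 mm (own y); origin at the centre of its underside, z up. The row runs along its y. Floor 4 mm above the origin; along both long sides a lip up to 16 mm above the origin, 49 mm clear between the lips. The row starts 121 mm long, centred within 3 mm of the origin, lowest block at +y, highest at -y.
- rack_mid (a point): Middle of the rack's floor. Past each end of the row is an end stop (upright steel bar 45 mm high on rubber, gives 1 mm per 10 N, at most 2.5 mm), NOT measured: free space past an end 3 to 30 mm, both ends together 32 to 33 mm. Only with both halves slid up to the stops is the gap wide enough for the spare. Feel for it: over 20 N on a stop, or 45 N of the spare on rack or neighbours, is too hard.
- spare_c (a point): Centre (half-way up) of the loose block to be put back: aluminium, 44 (own x) x 30 (own y) x 72 mm high, 0.17 to 0.35 kg, standing upright on the bench beside the rack, z up. The foot is bevelled over its lowest 8 mm: by 4 mm on each y side, 2 mm on each x side. In the rack it must stand with its 30 mm along the row (turned half round is the same). Dark round spots are plain bores.
- lowest_c (a point): Aluminium setting block, loose, 44 (own x) x 30 (own y, along the row) x 60 mm high, 0.20 to 0.31 kg, upright, bevelled foot like the spare. Its centre. The outer block at the rack's +y end; slides freely.
- lower_c (a point): Aluminium setting block, loose, 44 (own x) x 30 (own y, along the row) x 66 mm high, 0.20 to 0.31 kg, upright, bevelled foot like the spare. Its centre. Next lower than the spare: the spare goes on its -y side. The 44 mm faces stick out above the lips and can be gripped across (along own x) to slide it along the row, pushing the lowest block ahead. Sliding two blocks takes about 2 to 5 N.
- higher_c (a point): Aluminium setting block, loose, 44 (own x) x 30 (own y, along the row) x 78 mm high, 0.20 to 0.31 kg, upright, bevelled foot like the spare. Its centre. Next higher than the spare: the spare goes on its +y side. Gripped and slid like the lower one, towards -y.
- highest_c (a point): Aluminium setting block, loose, 44 (own x) x 30 (own y, along the row) x 84 mm high, 0.20 to 0.31 kg, upright, bevelled foot like the spare. Its centre. The outer block at the rack's -y end; slides freely.
- tin: Bystander: closed tin, 64 mm across, 75 mm high; origin at the centre of its underside.
- hammer: Bystander: hammer lying on the bench near the robot, about 220 mm long.
- magnet: Bystander: triangular welding magnet, 84 mm sides, 24 mm high, lying flat beyond the rack.
- nozzle: Bystander: copper gas nozzle standing on end, 26 mm across, 60 mm high.
Things that resemble listed ones, but are neither listed nor needed, are in the scene too. Leave any green look-alike of the part that bears lower_c alone. Leave any green look-alike of the part that bears higher_c alone.

How it is judged:
By the outcome, as a careful person would: the job done as asked, in the order asked, and still so for the second after the job is handed in, with the robot touching nothing.
It also fails if it takes over 72 s, if anything falls off the work surface, if the arm or the gripper's body presses on something with over 40 N, if the wrist force passes 120 N, or if a joint passes its speed limit or range.

## Working session

There is one attempt and no reset: what is moved stays moved. The work goes in short steps, Python scripts to look and compute and a tool call to move; the robot and the scene stay as the last step left them, time stands still between calls to the robot, and variables do not carry over. Pictures are saved under pics/ and viewed, and the job is handed in when it is done.

Besides the shell and the picture viewer there is one more tool, called after "Request:" as name(argument=value, ...) on one line, values as JSON. jog_arm: Moves the arm, as the interface text tells. Its arguments: {"type":"object","properties":{"targets":{"type":"array"},"fingers":{"type":"number"},"grip_force":{"type":"number"}},"required":["targets"]}

```bash
ls; mkdir -p pics; python3 - <<'E'
from rig import ctrl
import cv2,pickle
s=ctrl.sense();print(s)
for c in ["scene","side","wrist"]:
    d=ctrl.capture(c);cv2.imwrite(f"pics/{c}0.png",d["img"][:,:,::-1]);pickle.dump(d,open(f"{c}0.pkl","wb"))
    print(c,{k:v for k,v in d.items() if k!="img"})
    for t in ["lowest_c","lower_c","spare_c","higher_c","highest_c","rack"]:
        print(t,[(b["box"],round(b["score"],2)) for b in ctrl.boxes_of(c,t)])
E
```

```text
pics
{'time_s': 0.0, 'joints': array([-2.23383750e-01,  3.13436349e-01,  1.49843858e+00, -1.00474637e-05,
        1.33102287e+00, -2.23418774e-01]), 'dq': array([ 0.00052507,  0.00135295, -0.00133527,  0.00070139, -0.00055879,
        0.00170054]), 'tau': array([-5.78409599e-04, -4.12261176e+01, -2.59742296e+01, -3.58453699e-04,
        4.11797926e-03, -1.23038126e-05]), 'eef_pos': array([5.24757491e+02, 4.90721097e-02, 2.47741491e+02]), 'ee_rot': array([ 7.07205497e-01, -7.07007764e-01,  4.37509947e-04,  4.63967025e-04]), 'force': array([-0.67784294,  0.78707482, -0.05601879]), 'wrist_torque': array([0.00306865, 0.01700358, 0.01887361]), 'grip_width': 0.9964772272172107}
scene {'intrinsics': array([[514.63219868,   0.        , 324.4862635 ],
       [  0.        , 514.63219868, 233.1105522 ],
       [  0.        ,   0.        ,   1.        ]]), 'T': array([[ 4.46017754e-01, -6.59000350e-01,  6.05629179e-01,
         1.18870801e+03],
       [ 8.94822413e-01,  3.42690692e-01, -2.86104770e-01,
        -2.71374954e+02],
       [-1.90003392e-02,  6.69538370e-01,  7.42534416e-01,
         
[... 1716 characters left out ...]
 array([[ 9.99999339e-01,  1.03410181e-03, -5.02356618e-04,
        -2.26830233e-01],
       [-7.52929658e-04,  2.58868888e-01, -9.65912176e-01,
        -1.25181237e+02],
       [-8.68807035e-04,  9.65911916e-01,  2.58869495e-01,
         6.64673270e+01],
       [ 0.00000000e+00,  0.00000000e+00,  0.00000000e+00,
         1.00000000e+00]])}
lowest_c [([382.2, 178.4, 442.8, 223.2], 0.83)]
lower_c [([376.0, 208.7, 439.8, 255.0], 0.98), ([481.0, 154.7, 571.3, 199.0], 0.93), ([371.0, 236.8, 436.1, 292.5], 0.34)]
spare_c []
higher_c [([479.5, 250.8, 568.9, 318.4], 0.97), ([370.8, 236.8, 436.5, 293.6], 0.7)]
highest_c [([359.7, 263.0, 428.3, 324.8], 0.7)]
rack [([345.5, 99.9, 450.4, 349.5], 0.74)]
```

View pics/scene0.png

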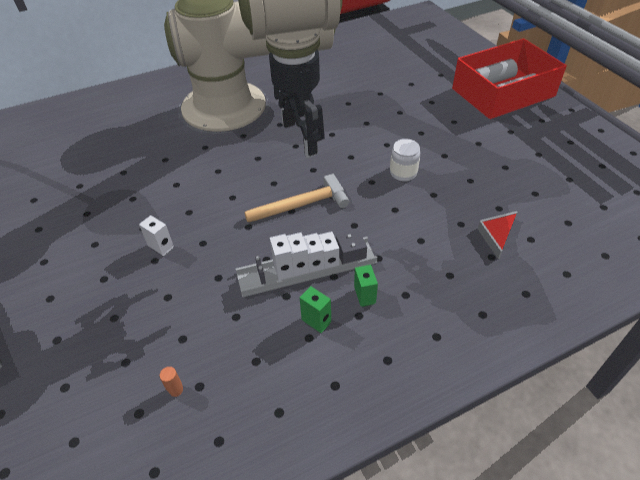

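View pics/side0.png

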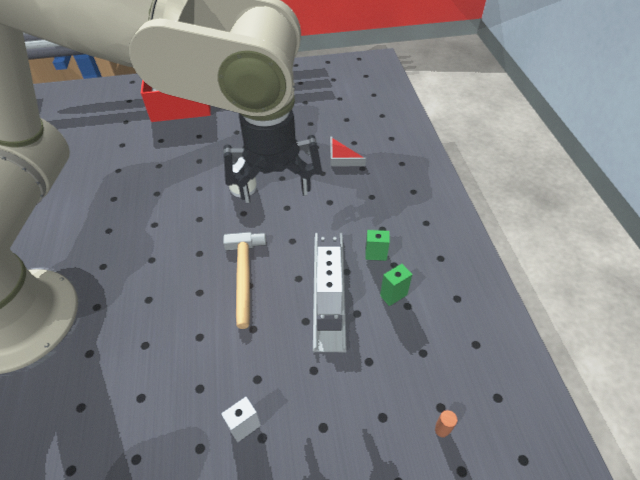

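View pics/wrist0.png

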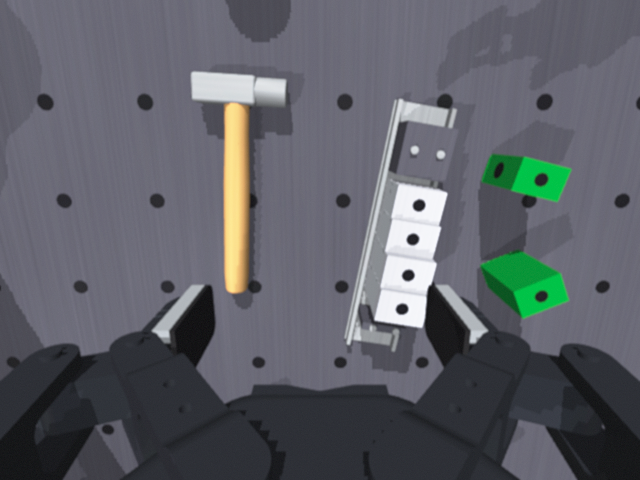

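```bash
cat > h.py <<'E'
import numpy as np,cv2,pickle
from scipy.spatial.transform import Rotation as Ro
def load(n): return pickle.load(open(n+'.pkl','rb'))
def TW(d,pos=None,q=None):
    if 'T' in d: return d['T']
    M=np.eye(4);M[:3,:3]=Ro.from_quat([q[1],q[2],q[3],q[0]]).as_matrix();M[:3,3]=pos
    return M@d['mount']
def ray(d,T,u,v,z):
    K=d['intrinsics'];c=np.array([(u-K[0,2])/K[0,0],-(v-K[1,2])/K[1,1],-1.])
    r=T[:3,:3]@c;o=T[:3,3];return o+r*(z-o[2])/r[2]
def proj(d,T,p):
    c=T[:3,:3].T@(np.asarray(p,float)-T[:3,3]);K=d['intrinsics']
    return np.array([K[0,2]+K[0,0]*c[0]/-c[2],K[1,2]+K[1,1]*-c[1]/-c[2]])
def crop(img,x0,y0,x1,y1,s,name):
    c=cv2.resize(img[y0:y1,x0:x1],None,fx=s,fy=s,interpolation=cv2.INTER_CUBIC);cv2.imwrite(name,c[:,:,::-1])
E
python3 - <<'E'
from h import *
w=load('wrist0');crop(w['img'],330,90,480,370,2,'pics/wc.png')
s=load('scene0');crop(s['img'],110,190,210,290,6,'pics/sc.png')
s=load('scene0');crop(s['img'],225,220,385,320,5,'pics/sr.png')
s=load('side0');crop(s['img'],200,380,300,460,6,'pics/dc.png')
E
```

```text
(no output)
```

View pics/wc.png

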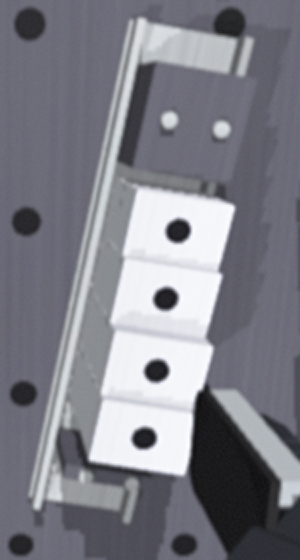

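View pics/sc.png

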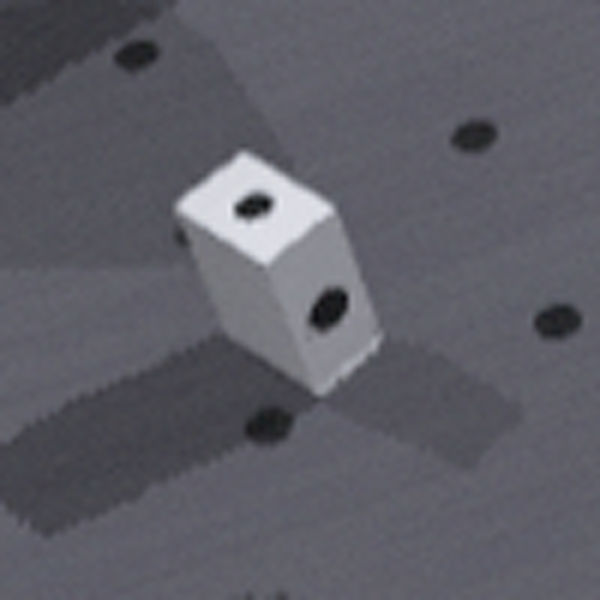

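View pics/sr.png

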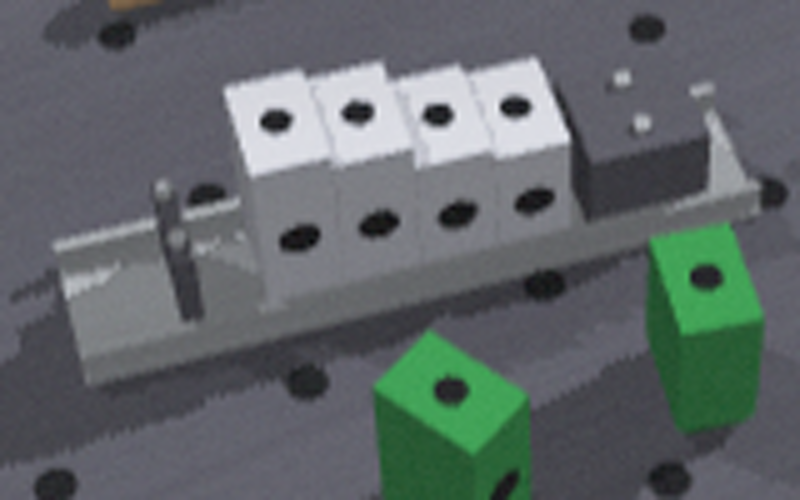

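View pics/dc.png

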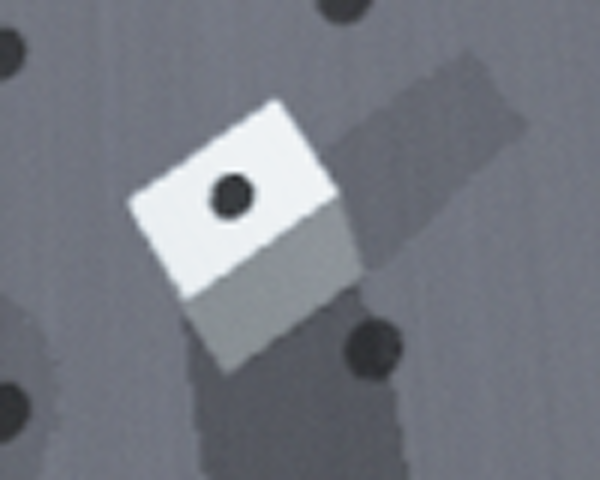

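```bash
python3 - <<'E'
from h import *
np.set_printoptions(precision=1,suppress=True)
w=load('wrist0');Tw=TW(w,[524.757,.05,247.74],[0.7072055,-0.7070078,0.0004375,0.000464])
s=load('scene0');d=load('side0')
H=[88,82,70,64]
wp=[(144,437),(156,370),(166,298),(178,231)];sp=[(276,121),(358,113),(438,115),(516,107)]
for h,a,b in zip(H,wp,sp):
    print(h,ray(w,Tw,330+a[0]/2-.25,90+a[1]/2-.25,h),ray(s,s['T'],225+b[0]/5-.4,220+b[1]/5-.4,h))
print('stop pins/rack corners wrist')
f=lambda a,z:ray(w,Tw,330+a[0]/2-.25,90+a[1]/2-.25,z)
print('lip ends',f((36,508),16),f((134,20),16), f((128,520),16), f((249,40),16))
def fs(b,z):return ray(s,s['T'],225+b[0]/5-.4,220+b[1]/5-.4,z)
print('scene lip',fs((85,362),16),fs((755,185),16),fs((54,245),16))
print('spare')
g=lambda a,z:ray(d,d['T'],200+a[0]/6-.4,380+a[1]/6-.4,z)
k=lambda a,z:ray(s,s['T'],110+a[0]/6-.4,190+a[1]/6-.4,z)
print(g((232,196),72),k((254,206),72))
for c in [(278,98),(338,193),(184,299),(128,203)]: print('side',g(c,72))
for c in [(242,152),(336,210),(268,267),(176,207)]: print('scene',k(c,72))
# green tops
for c in [(430,332),(528,400),(475,455),(375,385),(450,390)]: print('g1',fs(c,78))
for c in [(650,238),(728,226),(763,318),(690,335),(706,277)]: print('g2',fs(c,66))
E
```

```text
88 [597.8 -80.4  88. ] [597.6 -82.7  88. ]
82 [602.7 -50.9  82. ] [603.  -52.7  82. ]
70 [608.1 -21.1  70. ] [607.8 -22.9  70. ]
64 [613.    8.2  64. ] [613.   7.  64.]
stop pins/rack corners wrist
lip ends [ 556.8 -162.3   16. ] [598.4 101.5  16. ] [ 610.1 -170.2   16. ] [654.2  92.4  16. ]
scene lip [ 613.7 -173.2   16. ] [654.4  90.   16. ] [ 556.2 -164.6   16. ]
spare
[ 424.4 -279.3   72. ] [ 422.7 -279.2   72. ]
side [ 437.6 -255.9   72. ]
side [ 451. -283.   72.]
side [ 411.2 -302.9   72. ]
side [ 398.2 -276.8   72. ]
scene [ 396.5 -276.8   72. ]
scene [ 436.8 -255.9   72. ]
scene [ 451.2 -281.7   72. ]
scene [ 411.3 -301.9   72. ]
g1 [702.1 -70.8  78. ]
g1 [742.7 -53.6  78. ]
g1 [754.2 -79.1  78. ]
g1 [713.6 -96.8  78. ]
g1 [727.  -75.1  78. ]
g2 [692.7  20.9  66. ]
g2 [700.8  48.5  66. ]
g2 [742.1  38.9  66. ]
g2 [736.7  12.6  66. ]
g2 [717.2  30.1  66. ]
```

Request:
jog_arm(targets=[{"offset":[0.012,0.014,-0.003],"yaw":0.025},{"offset":[0.03,0.035,-0.008],"yaw":0.06},{"offset":[0.05,0.06,-0.013],"yaw":0.1},{"offset":[0.068,0.08,-0.018],"yaw":0.13},{"offset":[0.079,0.093,-0.021],"yaw":0.15},{"offset":[0.0832,0.098,-0.022],"yaw":0.16},{"offset":[0.0832,0.098,-0.022],"yaw":0.16},{"offset":[0.0832,0.098,-0.022],"yaw":0.16},{"offset":[0.0832,0.098,-0.022],"yaw":0.16}], fingers=0.064, grip_force=40)

```text
time_s: 1.8
eef_pos: [608.1, -21.8, 151.6]
ee_rot: [-0.705, 0.705, -0.056, 0.057]
force: [0.6, -0.0, -0.2]
grip_width: 0.75
```

```bash
python3 - <<'E'
from rig import ctrl
import cv2,pickle
s=ctrl.sense();print(s)
d=ctrl.capture("wrist");d['pos']=s['eef_pos'];d['q']=s['ee_rot'];pickle.dump(d,open("wrist1.pkl","wb"));cv2.imwrite("pics/wrist1.png",d["img"][:,:,::-1])
E
```

```text
{'time_s': 1.8, 'joints': array([-2.28167622e-01,  5.78094664e-01,  1.35946903e+00, -1.89998655e-06,
        1.20236582e+00, -6.88834859e-02]), 'dq': array([-2.33897322e-04, -6.26331916e-03,  1.07378274e-03, -7.69928157e-05,
       -1.81176504e-03,  2.30709783e-03]), 'tau': array([-1.52874528e-01, -5.05580771e+01, -2.44081092e+01, -2.91274868e-03,
       -6.63566505e-03,  1.52478960e-04]), 'eef_pos': array([608.1271521 , -21.82005894, 151.63186694]), 'ee_rot': array([-0.70477757,  0.70495284, -0.05567423,  0.05683711]), 'force': array([ 0.56548714, -0.01571568, -0.23250436]), 'wrist_torque': array([ 0.01716906, -0.00502536,  0.00434153]), 'grip_width': 0.7495208154092218}
```

View pics/wrist1.png

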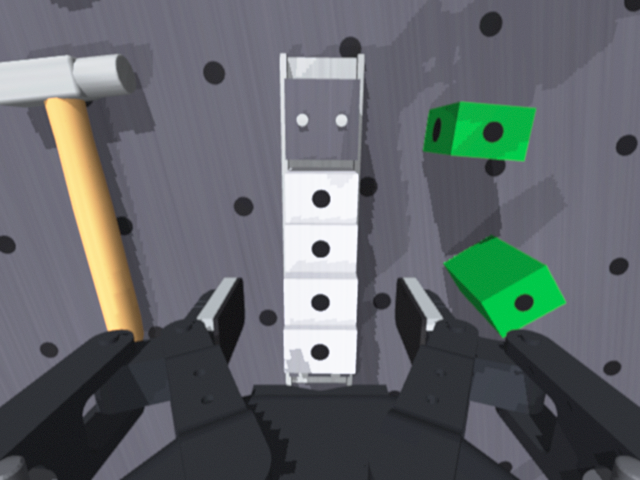

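```bash
python3 - <<'E'
from h import *
np.set_printoptions(precision=1,suppress=True)
w=load('wrist1');T=TW(w,w['pos'],w['q'])
for h,p in zip([88,82,70,64],[(319.5,352),(320,302),(320.5,248.5),(321,198.5)]): print(ray(w,T,*p,h))
print(ray(w,T,320,171,64),ray(w,T,320,160,49))
E
```

```text
[598.3 -81.4  88. ]
[603.5 -51.3  82. ]
[608.7 -21.6  70. ]
[613.8   8.1  64. ]
[615.8  24.7  64. ] [616.8  30.2  49. ]
```

Request:
jog_arm(targets=[{"offset":[0,0.012,0],"yaw":0},{"offset":[0,0.03,0],"yaw":0},{"offset":[0,0.05,0],"yaw":0},{"offset":[0,0.07,0],"yaw":0},{"offset":[0,0.086,0],"yaw":0},{"offset":[0,0.096,0],"yaw":0},{"offset":[0,0.1,0],"yaw":0},{"offset":[0,0.1,0],"yaw":0}])

```text
time_s: 2.52
eef_pos: [608.0, -21.8, 51.2]
ee_rot: [-0.705, 0.705, -0.056, 0.057]
force: [0.1, 0.4, 0.8]
grip_width: 0.751
```

Request:
jog_arm(targets=[{"offset":[0,0,0],"yaw":0},{"offset":[0,0,0],"yaw":0},{"offset":[0,0,0],"yaw":0},{"offset":[0,0,0],"yaw":0},{"offset":[0,0,0],"yaw":0},{"offset":[0,0,0],"yaw":0}], fingers=0.03)

```text
time_s: 3.02
eef_pos: [608.6, -21.9, 52.3]
ee_rot: [-0.705, 0.705, -0.055, 0.057]
force: [0.1, -0.2, 6.3]
grip_width: 0.509
```

Request:
jog_arm(targets=[{"offset":[0,0,0.0005],"yaw":0},{"offset":[0,0,0.001],"yaw":0},{"offset":[0,0,0.0015],"yaw":0},{"offset":[0,0,0.002],"yaw":0},{"offset":[0,0,0.002],"yaw":0}])

```text
time_s: 3.43
eef_pos: [608.9, -20.1, 52.3]
ee_rot: [-0.705, 0.705, -0.055, 0.057]
force: [-0.5, -2.3, 1.0]
grip_width: 0.511
```

Request:
jog_arm(targets=[{"offset":[0,0,0.0005],"yaw":0},{"offset":[0,0,0.001],"yaw":0},{"offset":[0,0,0.001],"yaw":0}])

```text
time_s: 3.68
eef_pos: [609.1, -19.1, 52.3]
ee_rot: [-0.705, 0.705, -0.055, 0.057]
force: [-0.6, -2.3, 0.6]
grip_width: 0.511
```

Free sliding is about 2.3 N. I'll continue in small steps.

Request:
jog_arm(targets=[{"offset":[0,0,0.0004],"yaw":0},{"offset":[0,0,0.0008],"yaw":0},{"offset":[0,0,0.0008],"yaw":0}])

```text
time_s: 3.93
eef_pos: [609.3, -18.2, 52.3]
ee_rot: [-0.705, 0.705, -0.055, 0.057]
force: [-0.1, -2.2, 1.1]
grip_width: 0.509
```

Request:
jog_arm(targets=[{"offset":[0,0,0.0003],"yaw":0},{"offset":[0,0,0.0006],"yaw":0},{"offset":[0,0,0.0006],"yaw":0}])

```text
time_s: 4.18
eef_pos: [609.4, -17.5, 52.3]
ee_rot: [-0.705, 0.705, -0.055, 0.057]
force: [-0.5, -2.2, 0.5]
grip_width: 0.507
```

Request:
jog_arm(targets=[{"offset":[0,0,0.0003],"yaw":0},{"offset":[0,0,0.0006],"yaw":0},{"offset":[0,0,0.0006],"yaw":0}])

```text
time_s: 4.43
eef_pos: [609.5, -16.9, 52.3]
ee_rot: [-0.705, 0.705, -0.055, 0.057]
force: [0.3, -2.9, 0.3]
grip_width: 0.508
```

Request:
jog_arm(targets=[{"offset":[0,0,0.0003],"yaw":0},{"offset":[0,0,0.0006],"yaw":0},{"offset":[0,0,0.0006],"yaw":0}])

```text
time_s: 4.68
eef_pos: [609.6, -16.2, 52.3]
ee_rot: [-0.705, 0.705, -0.055, 0.057]
force: [0.6, -2.4, 0.2]
grip_width: 0.509
```

Request:
jog_arm(targets=[{"offset":[0,0,0.0003],"yaw":0},{"offset":[0,0,0.0005],"yaw":0},{"offset":[0,0,0.0005],"yaw":0}])

```text
time_s: 4.93
eef_pos: [609.7, -15.7, 52.3]
ee_rot: [-0.705, 0.705, -0.055, 0.057]
force: [0.1, -2.1, 0.9]
grip_width: 0.51
```

Request:
jog_arm(targets=[{"offset":[0,0,0.0003],"yaw":0},{"offset":[0,0,0.0006],"yaw":0},{"offset":[0,0,0.0006],"yaw":0}])

```text
time_s: 5.18
eef_pos: [609.8, -15.0, 52.3]
ee_rot: [-0.705, 0.705, -0.055, 0.057]
force: [-0.2, -2.4, 1.3]
grip_width: 0.512
```

Request:
jog_arm(targets=[{"offset":[0,0,0.0003],"yaw":0},{"offset":[0,0,0.0006],"yaw":0},{"offset":[0,0,0.0006],"yaw":0}])

```text
time_s: 5.43
eef_pos: [609.9, -14.4, 52.3]
ee_rot: [-0.705, 0.705, -0.055, 0.057]
force: [-0.9, -1.7, -0.6]
grip_width: 0.509
```

Request:
jog_arm(targets=[{"offset":[0,0,0.0003],"yaw":0},{"offset":[0,0,0.0006],"yaw":0},{"offset":[0,0,0.0006],"yaw":0}])

```text
time_s: 5.68
eef_pos: [610.0, -14.0, 52.3]
ee_rot: [-0.705, 0.705, -0.055, 0.057]
force: [-0.4, -4.0, 1.4]
grip_width: 0.509
```

```bash
python3 - <<'E'
from rig import ctrl
from h import *
d=ctrl.capture("wrist");crop(d['img'],220,20,420,320,2,'pics/w2.png')
d=ctrl.capture("scene");crop(d['img'],225,200,385,320,5,'pics/s2.png')
E
```

```text
(no output)
```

View pics/w2.png

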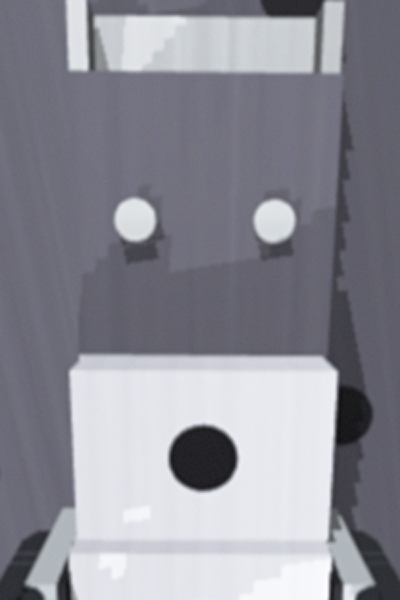

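View pics/s2.png

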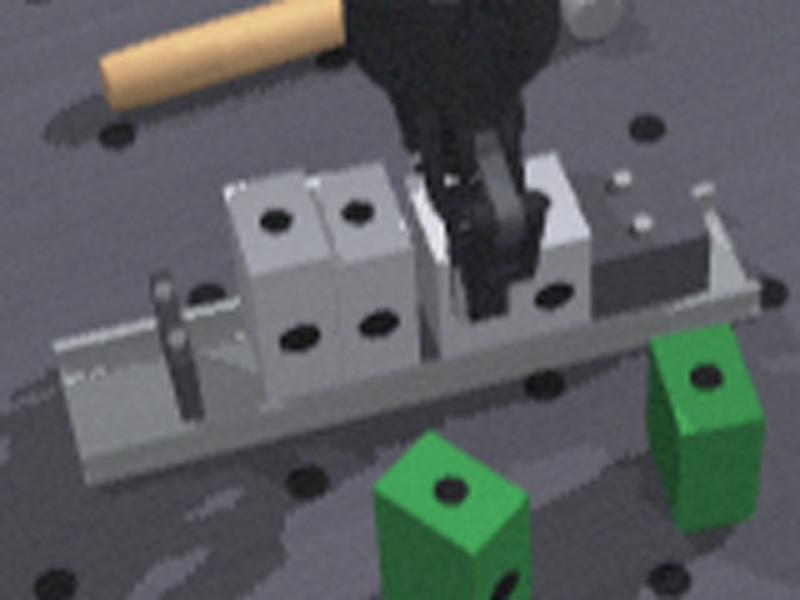

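The pictures show a gap behind the lower block, and the lowest block right at the dark stop. The force has just started to rise, so one more small step should confirm contact.

Request:
jog_arm(targets=[{"offset":[0,0,0.0003],"yaw":0},{"offset":[0,0,0.0006],"yaw":0},{"offset":[0,0,0.0006],"yaw":0}])

```text
time_s: 6.03
eef_pos: [610.0, -13.7, 52.3]
ee_rot: [-0.704, 0.705, -0.055, 0.057]
force: [-1.6, -5.2, 1.7]
grip_width: 0.511
```

Request:
jog_arm(targets=[{"offset":[0,0,0.0004],"yaw":0},{"offset":[0,0,0.0008],"yaw":0},{"offset":[0,0,0.0008],"yaw":0}])

```text
time_s: 6.28
eef_pos: [610.0, -13.5, 52.4]
ee_rot: [-0.704, 0.706, -0.055, 0.057]
force: [-1.9, -6.6, 1.2]
grip_width: 0.504
```

Request:
jog_arm(targets=[{"offset":[0,0,0],"yaw":0},{"offset":[0,0,0],"yaw":0},{"offset":[0,0,0],"yaw":0},{"offset":[0,0,0],"yaw":0}], fingers=0.064)

```text
time_s: 6.62
eef_pos: [610.0, -13.1, 52.3]
ee_rot: [-0.704, 0.705, -0.055, 0.057]
force: [-0.2, 0.2, -0.3]
grip_width: 0.75
```

Request:
jog_arm(targets=[{"offset":[0,-0.001,-0.005],"yaw":0},{"offset":[0,-0.002,-0.013],"yaw":0},{"offset":[-0.0003,-0.002,-0.022],"yaw":0},{"offset":[-0.0005,-0.002,-0.031],"yaw":0},{"offset":[-0.0005,-0.002,-0.037],"yaw":0},{"offset":[-0.0005,-0.002,-0.039],"yaw":0},{"offset":[-0.0005,-0.002,-0.039],"yaw":0},{"offset":[-0.0005,-0.002,-0.039],"yaw":0}])

```text
time_s: 7.28
eef_pos: [603.3, -51.5, 54.3]
ee_rot: [-0.704, 0.705, -0.055, 0.057]
force: [-0.2, 0.7, 0.1]
grip_width: 0.748
```

Request:
jog_arm(targets=[{"offset":[0,0,0],"yaw":0},{"offset":[0,0,0],"yaw":0},{"offset":[0,0,0],"yaw":0},{"offset":[0,0,0],"yaw":0},{"offset":[0,0,0],"yaw":0},{"offset":[0,0,0],"yaw":0}], fingers=0.03)

```text
time_s: 7.78
eef_pos: [603.3, -51.3, 54.4]
ee_rot: [-0.704, 0.705, -0.055, 0.057]
force: [-1.3, 0.5, 1.4]
grip_width: 0.514
```

Request:
jog_arm(targets=[{"offset":[0,0,-0.0005],"yaw":0},{"offset":[0,0,-0.0015],"yaw":0},{"offset":[0,0,-0.0025],"yaw":0},{"offset":[0,0,-0.0035],"yaw":0},{"offset":[0,0,-0.0045],"yaw":0},{"offset":[0,0,-0.0055],"yaw":0},{"offset":[0,0,-0.0065],"yaw":0},{"offset":[0,0,-0.0075],"yaw":0},{"offset":[0,0,-0.0085],"yaw":0},{"offset":[0,0,-0.0095],"yaw":0},{"offset":[0,0,-0.01],"yaw":0},{"offset":[0,0,-0.01],"yaw":0}])

```text
time_s: 8.78
eef_pos: [601.7, -61.3, 54.4]
ee_rot: [-0.704, 0.705, -0.055, 0.057]
force: [0.7, 3.2, 1.0]
grip_width: 0.508
```

Request:
jog_arm(targets=[{"offset":[0,0,-0.0005],"yaw":0},{"offset":[0,0,-0.0015],"yaw":0},{"offset":[0,0,-0.0025],"yaw":0},{"offset":[0,0,-0.0035],"yaw":0},{"offset":[0,0,-0.0045],"yaw":0},{"offset":[0,0,-0.0055],"yaw":0},{"offset":[0,0,-0.0065],"yaw":0},{"offset":[0,0,-0.0075],"yaw":0},{"offset":[0,0,-0.0085],"yaw":0},{"offset":[0,0,-0.0095],"yaw":0},{"offset":[0,0,-0.01],"yaw":0},{"offset":[0,0,-0.01],"yaw":0}])

```text
time_s: 9.78
eef_pos: [600.1, -71.4, 54.4]
ee_rot: [-0.704, 0.705, -0.055, 0.057]
force: [1.0, 1.9, 0.7]
grip_width: 0.51
```

Request:
jog_arm(targets=[{"offset":[0,0,-0.0005],"yaw":0},{"offset":[0,0,-0.001],"yaw":0},{"offset":[0,0,-0.0015],"yaw":0},{"offset":[0,0,-0.0015],"yaw":0}])

```text
time_s: 10.12
eef_pos: [599.9, -73.0, 54.4]
ee_rot: [-0.704, 0.705, -0.055, 0.057]
force: [-0.6, 3.8, 1.1]
grip_width: 0.511
```

Request:
jog_arm(targets=[{"offset":[0,0,-0.0005],"yaw":0},{"offset":[0,0,-0.0008],"yaw":0},{"offset":[0,0,-0.0008],"yaw":0}])

```text
time_s: 10.37
eef_pos: [599.7, -73.8, 54.4]
ee_rot: [-0.704, 0.705, -0.055, 0.057]
force: [1.2, 3.3, 2.2]
grip_width: 0.511
```

Request:
jog_arm(targets=[{"offset":[0,0,-0.0003],"yaw":0},{"offset":[0,0,-0.0006],"yaw":0},{"offset":[0,0,-0.0006],"yaw":0}])

```text
time_s: 10.62
eef_pos: [599.6, -74.5, 54.4]
ee_rot: [-0.704, 0.705, -0.056, 0.057]
force: [0.9, 3.5, 1.0]
grip_width: 0.514
```

Request:
jog_arm(targets=[{"offset":[0,0,-0.0003],"yaw":0},{"offset":[0,0,-0.0006],"yaw":0},{"offset":[0,0,-0.0006],"yaw":0}])

```text
time_s: 10.87
eef_pos: [599.5, -75.1, 54.4]
ee_rot: [-0.704, 0.705, -0.056, 0.057]
force: [-0.0, 3.5, 1.2]
grip_width: 0.51
```

Request:
jog_arm(targets=[{"offset":[0,0,-0.0003],"yaw":0},{"offset":[0,0,-0.0006],"yaw":0},{"offset":[0,0,-0.0006],"yaw":0}])

```text
time_s: 11.12
eef_pos: [599.4, -75.8, 54.4]
ee_rot: [-0.704, 0.705, -0.056, 0.057]
force: [0.5, 3.2, 1.6]
grip_width: 0.509
```

Request:
jog_arm(targets=[{"offset":[0,0,-0.0003],"yaw":0},{"offset":[0,0,-0.0006],"yaw":0},{"offset":[0,0,-0.0006],"yaw":0}])

```text
time_s: 11.37
eef_pos: [599.4, -76.1, 54.4]
ee_rot: [-0.704, 0.705, -0.056, 0.057]
force: [0.4, 6.0, 1.3]
grip_width: 0.513
```

Request:
jog_arm(targets=[{"offset":[0,0,-0.0003],"yaw":0},{"offset":[0,0,-0.0006],"yaw":0},{"offset":[0,0,-0.0006],"yaw":0}])

```text
time_s: 11.62
eef_pos: [599.3, -76.2, 54.4]
ee_rot: [-0.705, 0.705, -0.055, 0.057]
force: [1.4, 6.8, 2.9]
grip_width: 0.512
```

Request:
jog_arm(targets=[{"offset":[0,0,0],"yaw":0},{"offset":[0,0,0],"yaw":0},{"offset":[0,0,0],"yaw":0},{"offset":[0,0,0],"yaw":0},{"offset":[0,-0.01,0],"yaw":0},{"offset":[0,-0.03,0.005],"yaw":0},{"offset":[0,-0.055,0.015],"yaw":0},{"offset":[0,-0.08,0.025],"yaw":0},{"offset":[0,-0.1,0.029],"yaw":0},{"offset":[0,-0.11,0.03],"yaw":0},{"offset":[0,-0.11,0.03],"yaw":0},{"offset":[0,-0.11,0.03],"yaw":0}], fingers=0.064)

```text
time_s: 12.62
eef_pos: [603.6, -46.8, 164.1]
ee_rot: [-0.705, 0.705, -0.056, 0.057]
force: [0.5, -0.3, -0.7]
grip_width: 0.754
```

```bash
python3 - <<'E'
from rig import ctrl
from h import *
s=ctrl.sense();d=ctrl.capture("wrist");d['pos']=s['eef_pos'];d['q']=s['ee_rot'];print(d['pos'],d['q'],s['dq'])
pickle.dump(d,open("wrist3.pkl","wb"));crop(d['img'],240,50,400,410,2,'pics/w3.png')
d=ctrl.capture("scene");pickle.dump(d,open("scene3.pkl","wb"));crop(d['img'],225,200,385,320,5,'pics/s3.png')
E
```

```text
[603.58382141 -46.8156015  164.07491522] [-0.70462924  0.70505937 -0.05565704  0.05736906] [-0.00406672  0.02707187  0.02285345  0.00013075 -0.0044415   0.00023941]
```

View pics/w3.png

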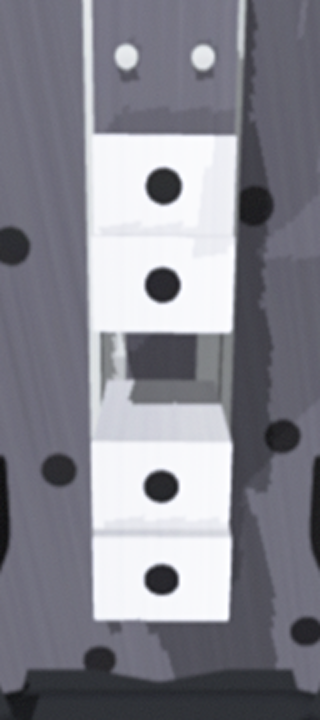

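View pics/s3.png

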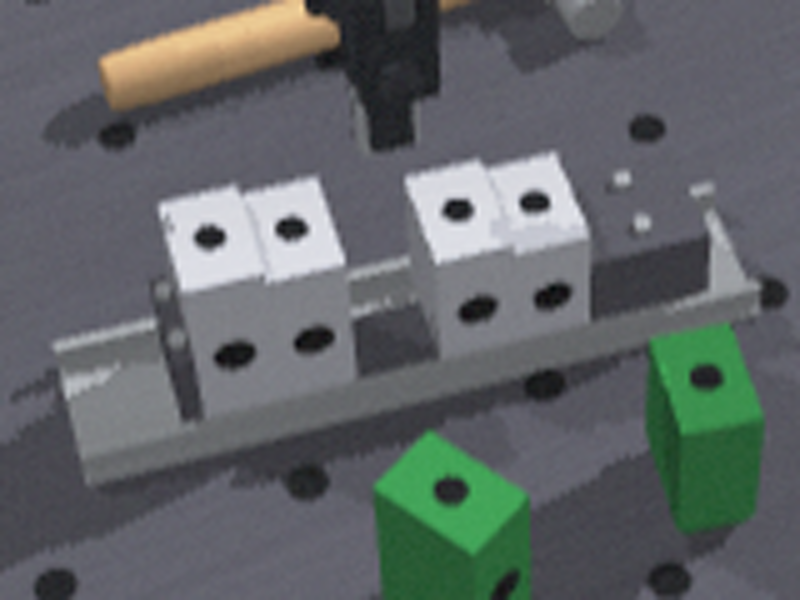

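```bash
python3 - <<'E'
from h import *
np.set_printoptions(precision=2,suppress=True)
w=load('wrist3');T=TW(w,w['pos'],w['q']);s=load('scene3')
f=lambda a,z:ray(w,T,240+a[0]/2-.25,50+a[1]/2-.25,z)
g=lambda b,z:ray(s,s['T'],225+b[0]/5-.4,200+b[1]/5-.4,z)
v=np.array([.16,.987,0])
for F,lo,hi in ((f,(162,285),(161,486)),(g,(458,209),(292,228))):
    a,b=F(lo,70),F(hi,82); print(a,b,(a+b)/2,(a-b)@v)
a,b=f((162,332),70),f((162,439.5),82);print('edges',a,b,(a+b)/2,(a-b)@v)
E
```

```text
[609.66 -14.04  70.  ] [599.25 -76.05  82.  ] [604.46 -45.04  76.  ] 62.86746820757097
[608.61 -14.96  70.  ] [598.47 -77.25  82.  ] [603.54 -46.11  76.  ] 63.099029409051
edges [607.26 -28.92  70.  ] [602.1  -60.43  82.  ] [604.68 -44.67  76.  ] 31.924231124212184
```

Request:
jog_arm(targets=[{"offset":[-0.005,0,-0.009],"yaw":-0.03},{"offset":[-0.017,0,-0.031],"yaw":-0.08},{"offset":[-0.033,0,-0.061],"yaw":-0.15},{"offset":[-0.05,0,-0.092],"yaw":-0.22},{"offset":[-0.067,0,-0.123],"yaw":-0.3},{"offset":[-0.084,0,-0.154],"yaw":-0.38},{"offset":[-0.101,0,-0.186],"yaw":-0.46},{"offset":[-0.117,0,-0.215],"yaw":-0.54},{"offset":[-0.13,0,-0.239],"yaw":-0.6},{"offset":[-0.138,0,-0.253],"yaw":-0.63},{"offset":[-0.1406,0,-0.258],"yaw":-0.637},{"offset":[-0.1406,0,-0.258],"yaw":-0.637}])

```text
time_s: 13.72
eef_pos: [422.4, -279.7, 162.1]
ee_rot: [0.688, -0.687, -0.166, 0.166]
force: [0.6, -0.6, -0.1]
grip_width: 0.752
```

Request:
jog_arm(targets=[{"offset":[0,0,0],"yaw":0},{"offset":[0,0,0],"yaw":0},{"offset":[0,0,0],"yaw":0}])

```text
time_s: 13.97
eef_pos: [422.9, -278.8, 161.9]
ee_rot: [0.688, -0.687, -0.166, 0.167]
force: [-0.4, -0.4, 0.3]
grip_width: 0.753
```

```bash
python3 - <<'E'
from rig import ctrl
from h import *
s=ctrl.sense();d=ctrl.capture("wrist");d['pos']=s['eef_pos'];d['q']=s['ee_rot'];print(d['pos'],d['q'],s['dq'],s['joints'])
pickle.dump(d,open("wrist4.pkl","wb"));crop(d['img'],200,170,440,400,3,'pics/w4.png')
E
```

```text
[ 422.91429057 -278.84193562  161.8575062 ] [ 0.68786877 -0.68666655 -0.16602869  0.1666136 ] [-0.00087408 -0.0025185  -0.00328922 -0.00132184  0.00198012 -0.0046567 ] [-8.14620690e-01  3.60601897e-01  1.67137373e+00  1.38961238e-04
  1.11150366e+00 -1.28955931e+00]
```

View pics/w4.png

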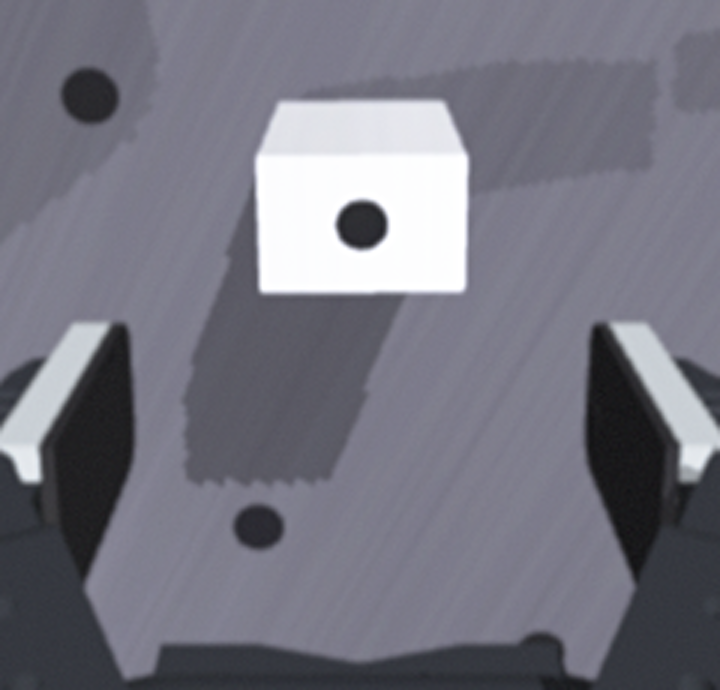

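```bash
python3 - <<'E'
from h import *
np.set_printoptions(precision=2,suppress=True)
w=load('wrist4');T=TW(w,w['pos'],w['q'])
R=Ro.from_quat(np.roll(w['q'],-1)).as_matrix()
f=lambda a,z:ray(w,T,200+a[0]/3-.33,170+a[1]/3-.33,z)
for a in [(362,225),(361.5,155),(363,292)]:
    p=f(a,72);print(p,R.T@(p-w['pos']))
for a in [(256,156),(468,154),(260,293),(466,291)]: print(f(a,72))
print(R)
E
```

```text
[ 423.52 -278.1    72.  ] [ 0.92 89.86  0.22]
[ 416.42 -264.51   72.  ] [ 0.82 89.89 15.55]
[ 430.66 -291.52   72.  ] [  1.13  89.83 -14.98]
[ 396.84 -274.79   72.  ]
[ 436.18 -254.14   72.  ]
[ 410.87 -301.92   72.  ]
[ 450.45 -281.12   72.  ]
[[ 0.89 -0.   -0.46]
 [ 0.46  0.    0.89]
 [-0.   -1.    0.  ]]
```

Request:
jog_arm(targets=[{"offset":[0.0005,0.012,0.0001],"yaw":-0.005},{"offset":[0.001,0.032,0.0002],"yaw":-0.01},{"offset":[0.001,0.054,0.0002],"yaw":-0.01},{"offset":[0.001,0.076,0.0002],"yaw":-0.01},{"offset":[0.001,0.096,0.0002],"yaw":-0.01},{"offset":[0.001,0.108,0.0002],"yaw":-0.01},{"offset":[0.001,0.113,0.0002],"yaw":-0.01},{"offset":[0.001,0.113,0.0002],"yaw":-0.01},{"offset":[0.001,0.113,0.0002],"yaw":-0.01}])

```text
time_s: 14.77
eef_pos: [424.0, -278.1, 49.5]
ee_rot: [0.687, -0.686, -0.17, 0.17]
force: [0.4, -0.5, 0.6]
grip_width: 0.749
```

Request:
jog_arm(targets=[{"offset":[0,0,0],"yaw":0},{"offset":[0,0,0],"yaw":0},{"offset":[0,0,0],"yaw":0},{"offset":[0,0,0],"yaw":0},{"offset":[0,0,0],"yaw":0},{"offset":[0,0,0],"yaw":0}], fingers=0.03, grip_force=50)

```text
time_s: 15.27
eef_pos: [424.5, -278.6, 50.6]
ee_rot: [-0.686, 0.687, 0.17, -0.17]
force: [-0.4, 0.3, 6.6]
grip_width: 0.51
```

Request:
jog_arm(targets=[{"offset":[0,-0.006,0],"yaw":0},{"offset":[0,-0.02,0],"yaw":0},{"offset":[0,-0.042,0],"yaw":0},{"offset":[0,-0.066,0],"yaw":0},{"offset":[0,-0.09,0],"yaw":0},{"offset":[0,-0.107,0],"yaw":0},{"offset":[0,-0.115,0],"yaw":0},{"offset":[0,-0.117,0],"yaw":0},{"offset":[0,-0.117,0],"yaw":0}])

```text
time_s: 16.02
eef_pos: [424.2, -278.3, 167.4]
ee_rot: [-0.686, 0.687, 0.17, -0.17]
force: [-0.5, 0.0, -3.1]
grip_width: 0.509
```

Request:
jog_arm(targets=[{"offset":[0.009,0,0.004],"yaw":0.02},{"offset":[0.03,0,0.0135],"yaw":0.07},{"offset":[0.058,0,0.0265],"yaw":0.14},{"offset":[0.088,0,0.04],"yaw":0.21},{"offset":[0.118,0,0.054],"yaw":0.285},{"offset":[0.148,0,0.0675],"yaw":0.36},{"offset":[0.178,0,0.081],"yaw":0.435},{"offset":[0.208,0,0.095],"yaw":0.51},{"offset":[0.236,0,0.1075],"yaw":0.575},{"offset":[0.256,0,0.117],"yaw":0.62},{"offset":[0.266,0,0.1215],"yaw":0.642},{"offset":[0.2683,0,0.1223],"yaw":0.646}])

```text
time_s: 17.02
eef_pos: [604.6, -43.0, 165.3]
ee_rot: [0.705, -0.705, 0.057, -0.056]
force: [-0.6, -1.4, -4.4]
grip_width: 0.509
```

Request:
jog_arm(targets=[{"offset":[0,0,0],"yaw":0},{"offset":[0,0,0],"yaw":0},{"offset":[0,0,0],"yaw":0}])

```text
time_s: 17.27
eef_pos: [604.0, -43.8, 164.7]
ee_rot: [0.705, -0.705, 0.058, -0.055]
force: [1.0, -0.6, -3.0]
grip_width: 0.507
```

```bash
python3 - <<'E'
from rig import ctrl
from h import *
s=ctrl.sense();d=ctrl.capture("wrist");d['pos']=s['eef_pos'];d['q']=s['ee_rot'];print(d['pos'],d['q'])
R=Ro.from_quat(np.roll(d['q'],-1)).as_matrix();print(R.T@(np.array([604.5,-45,0])-d['pos']),np.degrees(np.arctan2(R[1,0],R[0,0])),R)
pickle.dump(d,open("wrist5.pkl","wb"));crop(d['img'],160,50,480,410,2,'pics/w5.png')
e=ctrl.capture("scene");crop(e['img'],225,140,385,320,4,'pics/s5.png')
E
```

```text
[604.04563647 -43.77854685 164.66796767] [ 0.70505655 -0.70464783  0.05762167 -0.05519457]
[  1.21383768 164.66439824  -1.18343552] -9.151034288482263 [[ 9.87266605e-01 -3.37538672e-03  1.59038538e-01]
 [-1.59036554e-01  8.49998879e-04  9.87272329e-01]
 [-3.46760849e-03 -9.99993942e-01  3.02365636e-04]]
```

View pics/w5.png

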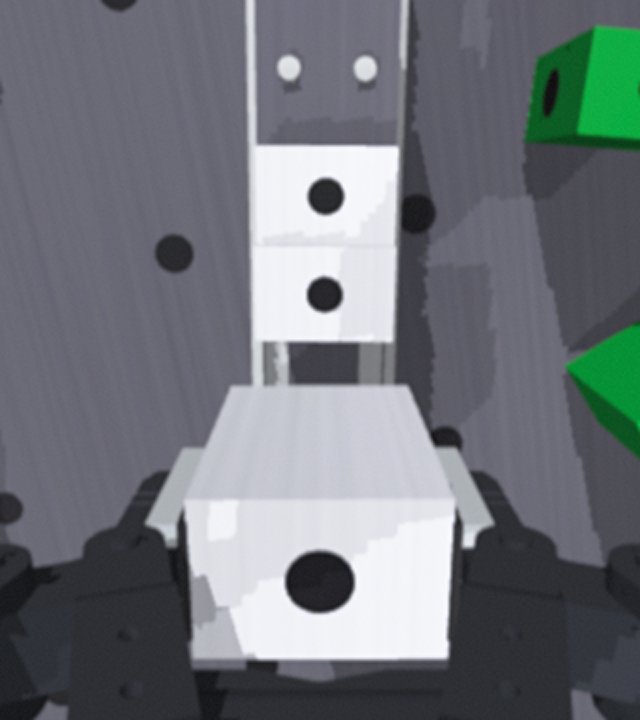

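View pics/s5.png

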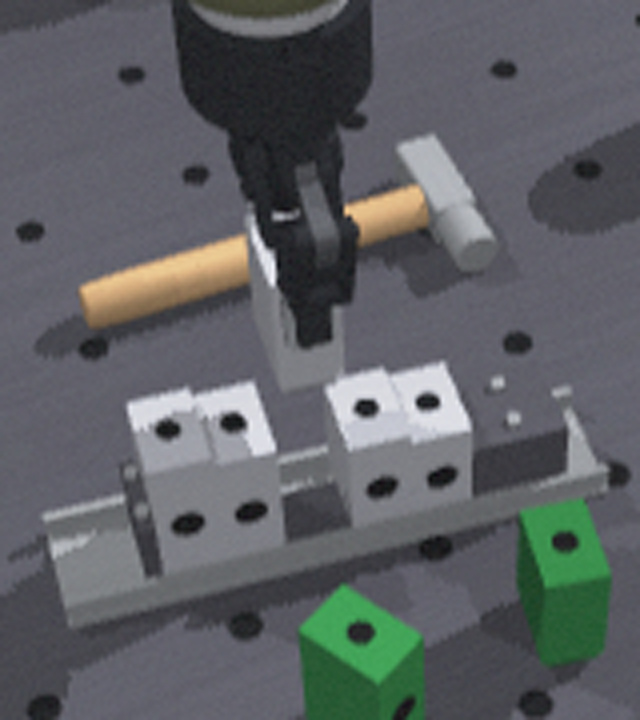

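```bash
python3 - <<'E'
from h import *
np.set_printoptions(precision=2,suppress=True)
w=load('wrist5');M=w['mount'];K=w['intrinsics']
def t(a,y):
    u,v=160+a[0]/2-.25,50+a[1]/2-.25
    c=np.array([(u-K[0,2])/K[0,0],-(v-K[1,2])/K[1,1],-1.]);r=M[:3,:3]@c;o=M[:3,3];return o+r*(y-o[1])/r[1]
print('bore',t((320,581),-21.4),'edge',t((320,499),-21.4),'back',t((320,659),-21.4),'bevel/foot',t((320,386),42.6),t((320,386),50.6))
T=TW(w,w['pos'],w['q'])
a=ray(w,T,160+324/2-.25,50+294.5/2-.25,70);print('lower bore',a); print('lower edge',ray(w,T,160+324/2-.25,50+342/2-.25,70))
E
```

```text
bore [ -0.25 -21.4    1.2 ] edge [ -0.24 -21.4   16.11] back [ -0.26 -21.4  -13.97] bevel/foot [-0.16 42.6  15.83] [-0.15 50.6  13.41]
lower bore [609.71 -14.01  70.  ]
lower edge [607.27 -29.2   70.  ]
```

Request:
jog_arm(targets=[{"offset":[0.0006,0.003,-0.001],"yaw":0},{"offset":[0.0012,0.01,-0.0022],"yaw":0},{"offset":[0.0012,0.019,-0.0022],"yaw":0},{"offset":[0.0012,0.023,-0.0022],"yaw":0},{"offset":[0.0012,0.024,-0.0022],"yaw":0},{"offset":[0.0012,0.024,-0.0022],"yaw":0},{"offset":[0.0012,0.024,-0.0022],"yaw":0}])

```text
time_s: 17.95
eef_pos: [605.2, -46.1, 141.3]
ee_rot: [0.705, -0.705, 0.057, -0.056]
force: [0.3, 0.6, -3.5]
grip_width: 0.504
```

```bash
python3 - <<'E'
from rig import ctrl
from h import *
s=ctrl.sense();d=ctrl.capture("wrist");d['pos']=s['eef_pos'];d['q']=s['ee_rot'];print(d['pos'],d['q'])
R=Ro.from_quat(np.roll(d['q'],-1)).as_matrix();print(R.T@(np.array([604.35,-46,140])-d['pos']))
crop(d['img'],160,50,480,410,2,'pics/w6.png')
e=ctrl.capture("scene");crop(e['img'],225,140,385,320,4,'pics/s6.png')
e=ctrl.capture("side");crop(e['img'],270,200,400,360,4,'pics/d6.png')
E
```

```text
[605.16024573 -46.13370481 141.30215717] [ 0.704998   -0.70469641  0.05725713 -0.05569927]
[-0.81829198  1.30398604  0.00265531]
```

View pics/w6.png

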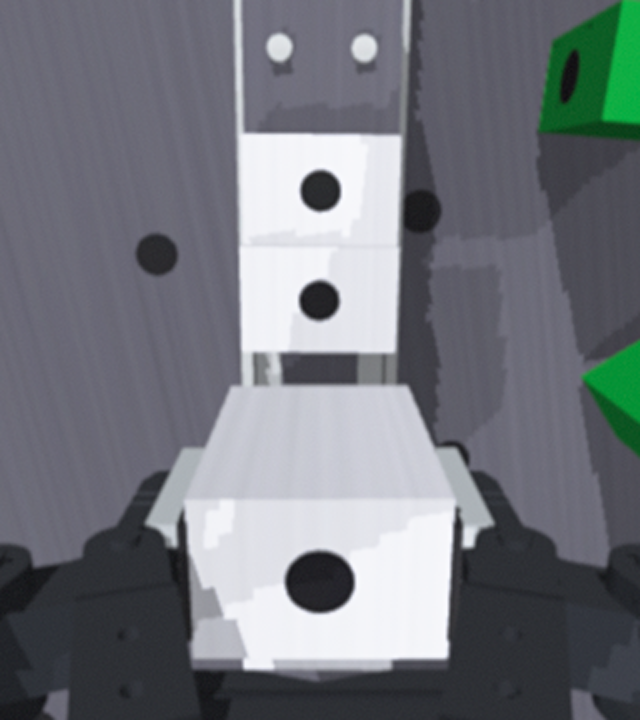

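View pics/s6.png

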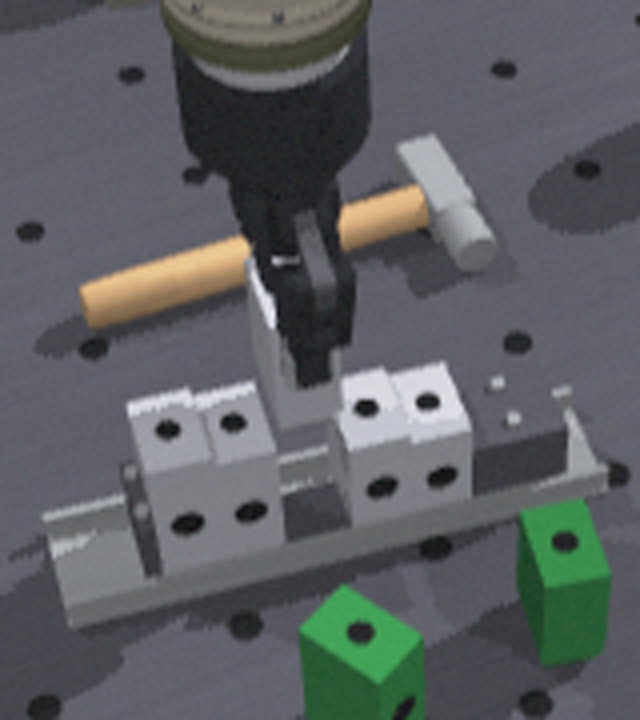

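Spare and row bores line up (column ≈320), and the spare sits centred over the gap. I'll descend in stages and watch the force.

Request:
jog_arm(targets=[{"offset":[0,0.001,0],"yaw":0},{"offset":[0,0.003,0],"yaw":0},{"offset":[0,0.005,0],"yaw":0},{"offset":[0,0.007,0],"yaw":0},{"offset":[0,0.009,0],"yaw":0},{"offset":[0,0.011,0],"yaw":0},{"offset":[0,0.013,0],"yaw":0},{"offset":[0,0.0145,0],"yaw":0},{"offset":[0,0.015,0],"yaw":0},{"offset":[0,0.015,0],"yaw":0}])

```text
time_s: 18.93
eef_pos: [605.1, -46.1, 126.4]
ee_rot: [0.705, -0.705, 0.057, -0.056]
force: [0.3, -0.4, -3.4]
grip_width: 0.505
```

Request:
jog_arm(targets=[{"offset":[0,0.001,0],"yaw":0},{"offset":[0,0.0025,0],"yaw":0},{"offset":[0,0.004,0],"yaw":0},{"offset":[0,0.0055,0],"yaw":0},{"offset":[0,0.007,0],"yaw":0},{"offset":[0,0.008,0],"yaw":0},{"offset":[0,0.008,0],"yaw":0}])

```text
time_s: 19.52
eef_pos: [605.0, -46.1, 118.1]
ee_rot: [0.705, -0.705, 0.057, -0.056]
force: [-0.1, 0.2, -3.2]
grip_width: 0.508
```

Request:
jog_arm(targets=[{"offset":[0,0.001,0],"yaw":0},{"offset":[0,0.002,0],"yaw":0},{"offset":[0,0.003,0],"yaw":0},{"offset":[0,0.004,0],"yaw":0},{"offset":[0,0.005,0],"yaw":0},{"offset":[0,0.006,0],"yaw":0},{"offset":[0,0.007,0],"yaw":0},{"offset":[0,0.008,0],"yaw":0},{"offset":[0,0.008,0],"yaw":0}])

```text
time_s: 20.27
eef_pos: [604.9, -46.1, 109.9]
ee_rot: [0.705, -0.705, 0.057, -0.056]
force: [-0.2, -0.1, -4.1]
grip_width: 0.511
```

Request:
jog_arm(targets=[{"offset":[0,0.001,0],"yaw":0},{"offset":[0,0.0025,0],"yaw":0},{"offset":[0,0.004,0],"yaw":0},{"offset":[0,0.0055,0],"yaw":0},{"offset":[0,0.007,0],"yaw":0},{"offset":[0,0.008,0],"yaw":0},{"offset":[0,0.008,0],"yaw":0}])

```text
time_s: 20.85
eef_pos: [604.8, -46.1, 101.6]
ee_rot: [0.705, -0.705, 0.058, -0.055]
force: [-0.3, -0.5, -2.8]
grip_width: 0.507
```

Request:
jog_arm(targets=[{"offset":[0,0.001,0],"yaw":0},{"offset":[0,0.003,0],"yaw":0},{"offset":[0,0.005,0],"yaw":0},{"offset":[0.0001,0.007,0],"yaw":0},{"offset":[0.0001,0.009,0],"yaw":0},{"offset":[0.0002,0.011,0],"yaw":0},{"offset":[0.0002,0.013,0],"yaw":0},{"offset":[0.0003,0.0145,0],"yaw":0},{"offset":[0.0003,0.015,0],"yaw":0},{"offset":[0.0003,0.015,0],"yaw":0}])

```text
time_s: 21.68
eef_pos: [605.0, -46.1, 86.4]
ee_rot: [0.705, -0.705, 0.058, -0.055]
force: [-0.8, -0.1, -3.3]
grip_width: 0.511
```

Request:
jog_arm(targets=[{"offset":[0,0.001,0],"yaw":0},{"offset":[0,0.003,0],"yaw":0},{"offset":[0,0.005,0],"yaw":0},{"offset":[0.0001,0.007,0],"yaw":0},{"offset":[0.0001,0.009,0],"yaw":0},{"offset":[0.0002,0.011,0],"yaw":0},{"offset":[0.0002,0.013,0],"yaw":0},{"offset":[0.0003,0.0145,0],"yaw":0},{"offset":[0.0003,0.015,0],"yaw":0},{"offset":[0.0003,0.015,0],"yaw":0}])

```text
time_s: 22.52
eef_pos: [605.2, -46.1, 71.3]
ee_rot: [0.705, -0.705, 0.058, -0.055]
force: [0.4, -0.7, -4.2]
grip_width: 0.51
```

Foot is near 21 mm, just above the lips. I'll keep going in smaller steps.

Request:
jog_arm(targets=[{"offset":[0,0.001,0],"yaw":0},{"offset":[0,0.002,0],"yaw":0},{"offset":[0,0.003,0],"yaw":0},{"offset":[0,0.004,0],"yaw":0},{"offset":[0,0.005,0],"yaw":0},{"offset":[0,0.006,0],"yaw":0},{"offset":[0,0.007,0],"yaw":0},{"offset":[0,0.008,0],"yaw":0},{"offset":[0,0.008,0],"yaw":0}])

```text
time_s: 23.27
eef_pos: [605.1, -46.1, 63.0]
ee_rot: [0.705, -0.705, 0.058, -0.055]
force: [-1.0, 0.0, -2.9]
grip_width: 0.508
```

Request:
jog_arm(targets=[{"offset":[0,0.001,0],"yaw":0},{"offset":[0,0.002,0],"yaw":0},{"offset":[0,0.003,0],"yaw":0},{"offset":[0,0.004,0],"yaw":0},{"offset":[0,0.005,0],"yaw":0},{"offset":[0,0.006,0],"yaw":0},{"offset":[0,0.006,0],"yaw":0}])

```text
time_s: 23.85
eef_pos: [604.9, -46.0, 56.8]
ee_rot: [0.705, -0.705, 0.058, -0.055]
force: [-0.0, 0.1, -3.6]
grip_width: 0.508
```

Request:
jog_arm(targets=[{"offset":[0,0.0005,0],"yaw":0},{"offset":[0,0.001,0],"yaw":0},{"offset":[0,0.0015,0],"yaw":0},{"offset":[0,0.0015,0],"yaw":0}])

```text
time_s: 24.18
eef_pos: [604.9, -46.0, 55.2]
ee_rot: [0.705, -0.705, 0.058, -0.055]
force: [0.4, -0.3, -3.8]
grip_width: 0.51
```

Request:
jog_arm(targets=[{"offset":[0,0.0005,0],"yaw":0},{"offset":[0,0.0008,0],"yaw":0},{"offset":[0,0.0008,0],"yaw":0}])

```text
time_s: 24.43
eef_pos: [604.9, -46.0, 54.7]
ee_rot: [0.705, -0.705, 0.058, -0.055]
force: [-2.0, 0.1, 1.8]
grip_width: 0.508
```

Request:
jog_arm(targets=[{"offset":[0,0.0003,0],"yaw":0},{"offset":[0,0.0006,0],"yaw":0},{"offset":[0,0.0006,0],"yaw":0}])

```text
time_s: 24.68
eef_pos: [605.0, -46.0, 54.7]
ee_rot: [0.705, -0.705, 0.058, -0.055]
force: [-4.2, 0.2, 5.4]
grip_width: 0.506
```

```bash
python3 - <<'E'
from rig import ctrl
from h import *
d=ctrl.capture("scene");crop(d['img'],225,200,385,320,5,'pics/s7.png')
E
```

```text
(no output)
```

View pics/s7.png

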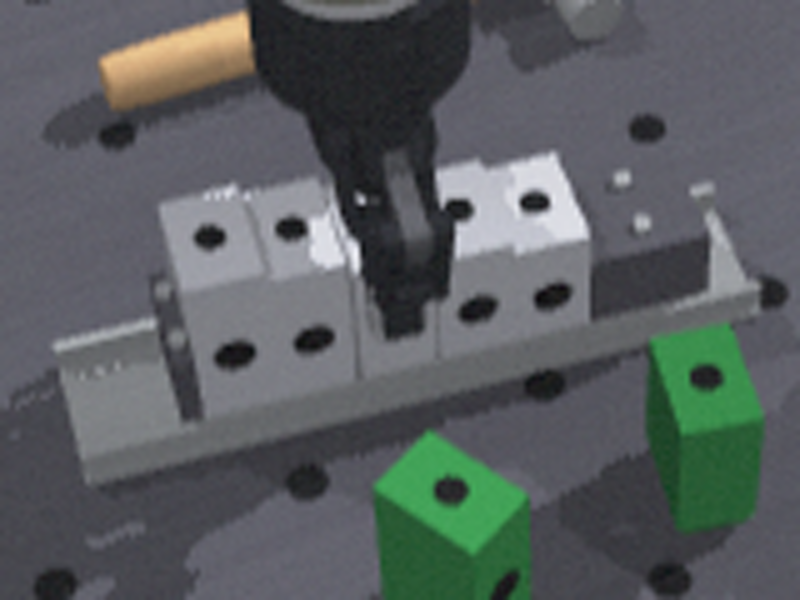

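The spare is between its neighbours and on the floor (TCP 54.7, as predicted). Releasing.

Request:
jog_arm(targets=[{"offset":[0,0,0],"yaw":0},{"offset":[0,0,0],"yaw":0},{"offset":[0,0,0],"yaw":0},{"offset":[0,0,0],"yaw":0},{"offset":[0,0,0],"yaw":0}], fingers=0.064)

```text
time_s: 25.15
eef_pos: [605.0, -46.0, 54.7]
ee_rot: [0.705, -0.705, 0.058, -0.055]
force: [-0.4, -0.4, -0.6]
grip_width: 0.745
```

Request:
jog_arm(targets=[{"offset":[0,-0.005,0],"yaw":0},{"offset":[0,-0.015,0],"yaw":0},{"offset":[0,-0.03,0],"yaw":0},{"offset":[0,-0.05,0],"yaw":0},{"offset":[0,-0.075,0],"yaw":0},{"offset":[0,-0.1,0],"yaw":0},{"offset":[0,-0.125,0],"yaw":0},{"offset":[0,-0.14,0],"yaw":0},{"offset":[0,-0.145,0],"yaw":0},{"offset":[0,-0.145,0],"yaw":0},{"offset":[0,-0.145,0],"yaw":0}])

```text
time_s: 26.07
eef_pos: [605.3, -46.1, 199.1]
ee_rot: [0.705, -0.705, 0.058, -0.055]
force: [0.1, -0.5, -2.1]
grip_width: 0.752
```

```bash
python3 - <<'E'
from rig import ctrl
from h import *
s=ctrl.sense();d=ctrl.capture("wrist");d['pos']=s['eef_pos'];d['q']=s['ee_rot'];pickle.dump(d,open("wrist8.pkl","wb"));crop(d['img'],240,50,400,410,2,'pics/w8.png')
d=ctrl.capture("scene");pickle.dump(d,open("scene8.pkl","wb"));crop(d['img'],225,200,385,320,5,'pics/s8.png')
print(s['eef_pos'],s['force'])
E
```

```text
[605.29825033 -46.12131174 199.08344828] [ 0.13534703 -0.49804652 -2.05329901]
```

View pics/w8.png

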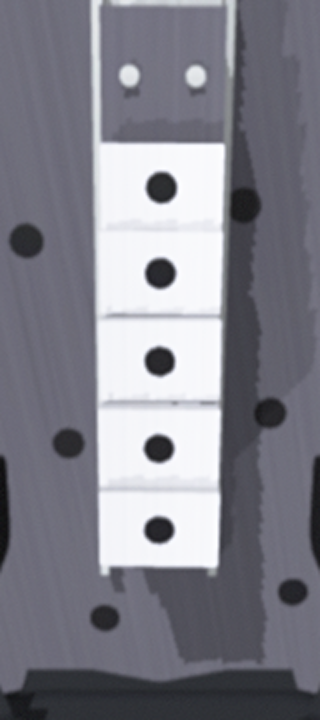

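View pics/s8.png

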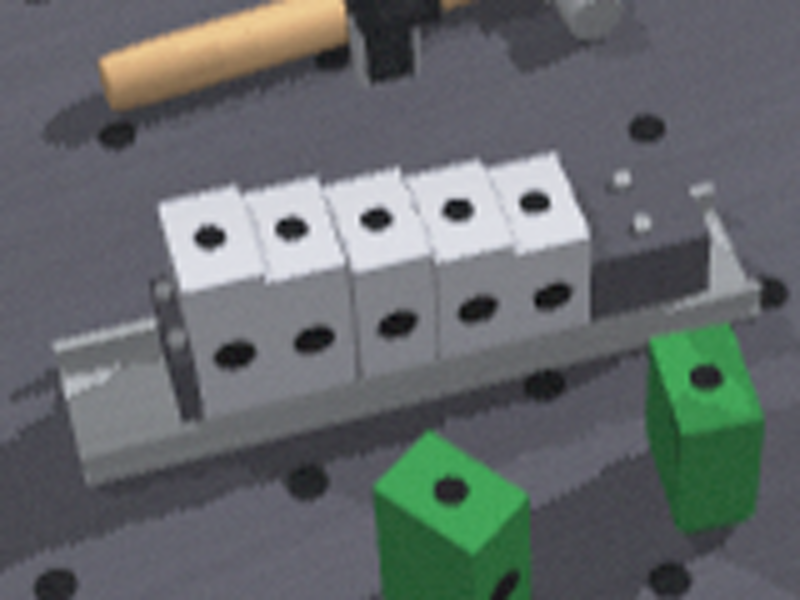

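All five blocks stand in order of height. The bores in the wrist crop are evenly spaced at column ≈160, rows 187, 273, 361, 448 and 530. The gripper is clear, so I'm handing in.

```bash
python3 -c "
from rig import ctrl
print(ctrl.finish_job())"
```

```text
the job is handed in; nothing more can be done
None
```

The spare block is back in the row between the next lower and next higher blocks, standing upright on the rack floor. I handed the job in at about 26 s.

- **Opening the gap:** I slid the lower pair about 8 mm towards +y and the higher pair about 25 mm towards -y. Each push ended on the stop with a wrist reading of 7 N or less, about 2–3.5 N of it sliding friction. The opening measured about 32–33 mm.
- **Placing the spare:** It went down with no sideways contact. Floor contact came at the predicted height (TCP 54.7 mm against 54.6 mm), at about 9 N at most.
- **Final check:** The last scene and wrist pictures show all five blocks upright in height order, with the gripper clear above them. Nothing else near the rack was touched.
- **Disagreements:** The scene and wrist cameras differed by about 1 mm along the row. I used the wrist camera for the placing because it also showed the held block. The force at hand-in read about -2 N in z with nothing held. I put that down to the last upward move still settling, but did not check it.

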